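Point out the broken tumbler and the tub it goes to

TASK

One of the five tumblers on the ware board has a piece broken out of its rim. Show your helper what to do with it, touching nothing: with the fingers pointing down, bring the fingertips to about three centimetres above the rim at the broken place and stay there two seconds, then do the same over the middle of the tub that holds sherds of the same colour of clay. Stay well up while passing over the other pots and the other tub so that you never seem to point at them, and finish with the hand raised well clear of the tub.

Things in the scene. Friction and masses are not known exactly. Their poses are not given: they have to be found in the camera images.
- broken_pot: white (cream) unglazed tumbler, 90 mm high, rim diameter 72 mm, foot diameter 52 mm, with a jagged piece about 55 mm wide and 50 mm deep missing from its rim; stands upright and loose on the ware board in any of five places and turned any way; origin in the middle of its underside, z up, +x towards the break
- chip (a point): middle of the break in the broken tumbler's rim, at the level of the whole rim (90 mm above the underside, 34 mm out from the axis along the tumbler's +x); z up
- white_pot_a: sound (unbroken) white (cream) tumbler, same shape and size as the broken one: 90 mm high, rim diameter 72 mm, loose on the ware board; origin in the middle of its underside, z up
- white_pot_b: sound (unbroken) white (cream) tumbler, same shape and size as the broken one: 90 mm high, rim diameter 72 mm, loose on the ware board; origin in the middle of its underside, z up
- red_pot_a: sound (unbroken) brick-red tumbler, same shape and size as the broken one: 90 mm high, rim diameter 72 mm, loose on the ware board; origin in the middle of its underside, z up
- red_pot_b: sound (unbroken) brick-red tumbler, same shape and size as the broken one: 90 mm high, rim diameter 72 mm, loose on the ware board; origin in the middle of its underside, z up
- board: wooden ware board, 120 mm (x) x 500 mm (y) x 20 mm thick, fixed flat on the bench, carrying the five tumblers in one row about 95 mm apart; origin in the middle of its underside
- white_tub: open blue plastic tub, 160 x 220 mm and 90 mm high (its long side roughly along y), fixed on the bench, heaped with white sherds that rise to about 15 mm above its rim in the middle; origin in the middle of its underside, z up, so the middle of its mouth is 90 mm above the origin
- red_tub: open blue plastic tub, 160 x 220 mm and 90 mm high (its long side roughly along y), fixed on the bench, heaped with brick-red sherds that rise to about 15 mm above its rim in the middle; origin in the middle of its underside, z up, so the middle of its mouth is 90 mm above the origin
- trimming_tool: loose trimming tool, wooden handle and wire loop, 182 mm long along its x, 28 mm wide, 12 mm high, lying between the tubs; origin near its middle
- paddle: loose wooden paddle lying flat, 290 mm long along its x, 75 mm wide, 22 mm thick; origin near its middle, on the underside
- glaze_jar: loose closed jar, diameter 72 mm, 100 mm high; origin in the middle of its underside
- rib: loose flat dark wooden rib, 55 x 145 mm (long along its y), 8 mm thick; origin in the middle of its underside
There are look-alikes about, which are no part of the job. What is shaped like the red_pot_b but black or pink is not meant. What is shaped like the white_pot_b but purple is not meant.

How it is judged:
By the outcome, as a careful person would: the job done as asked, in the order asked, and still so for the second after the job is handed in, with the robot touching nothing.
It also fails if it takes over 43 s, if anything falls off the work surface, if the arm or the gripper's body presses on something with over 40 N, if the wrist force passes 120 N, or if a joint passes its speed limit or range.

ROBOT

A 7-joint arm with a two-finger parallel gripper is mounted at the origin on the work surface. World frame = base frame: x ahead of the robot, y to its left, z up, the work surface at z = 0. Lengths are in m, angles in rad, forces in N, time in s.
With the tool pointing down it reaches from about 0.4 to 0.85 m from the base axis. Payload 10.4 kg.
Tool frame: the origin (TCP) lies between the finger pads, 19 mm behind the fingertips; this is the grasp point; z points along the fingers, y is the line along which they close (so a half turn about z gives the same grasp; the last joint's range is limited). The gripper opens to 87 mm and grips with 3 to 60 N. Pads are 19 mm wide; open, the fingers measure 117 mm over their backs; the gripper's body (75 mm by 190 mm) begins 51 mm behind the grasp point.
Start: joints at [-1.229, 0.332, -0.065, 1.46, 0.022, 1.35, -0.088], TCP at [0.223, 0.584, 0.241] pointing down, gripper open.
Joint ranges: [-2.6, 2.6], [-0.5, 2.12], [-1.47, 1.34], [0.16, 2.42], [-1.27, 4.41], [0.06, 2.06], [-2.6, 2.6]. Speed limits (rad/s): [2.22, 2.22, 2.79, 2.79, 3.14, 3.14, 3.14].

INTERFACE

Orientations are given as a unit quaternion [x, y, z, w].
In Python, from bench import readout, cams, r gives the robot as it stands. The module is installed in compiled form; this text tells all that it offers.
- The arm moves only by the tool step_arm, never from a script. Its argument "deltas" is a list that holds one entry, the list of rows, each a list of 7 numbers: the turn, a rotation vector about the tool's x, y, z in rad, then the shift along the tool's x, y, z in m, then the opening in per cent of the stroke, from 0 (shut) to 100 (fully open). A call has 1 to 20 rows; each row is the pose to reach, as a shift and turn from the pose commanded when the call began, along the tool's axes at that moment; what a row does not reach only later rows make up. A row lasts 1/8 s, in which the tool goes at most 62.5 mm and 10.7 degrees, less where a joint would pass 70% of its speed; a pose out of reach is approached as far as the arm can. A call with a gripper value outside its range is refused whole. The fingers move at their own pace and stop on an object; "squeeze" is the grip in N (left out, the last holds). Time passes only in rows, so rows that repeat a pose let the fingers close. It gives the time, the measured TCP pose, the force, the opening and the grip force at its end, in the units of the state.
- readout.read_state(): the state, without advancing time (a new reading comes with each control period).
- cams.camera(name): name is "scene" or "top" or "wrist"; returns a dict with "img" (420x560x3 uint8, red, green, blue), "fx", "fy", "cx", "cy" (pixels), "k1" (the pictures are not rectified: a ray, as slopes to the right and down, at radius r is drawn at 1 + k1 r^2 times it, then the intrinsics apply), "origin" and "rotation" of the camera in the world; the wrist camera has in their place "T_tool_cam" (4x4, takes a point from camera to tool coordinates, whose origin is the TCP and whose axes are the flange's). Camera axes: x right, y up, looking along -z (the intrinsics and any distortion apply to the point x, -y, -z); pixel columns grow to the right and rows downward; lengths in m; the calibration is good to about 2 mm. A picture is of the moment at which its call begins: read the wrist's pose just before it. There is no depth.
- r.close_job(): hands the job in; it is judged then, once.
The state is a dict: "time": time; "joint_positions": joint angles; "joint_vel": joint speeds; "joint_torque": joint torques, N m; "ee_pos": TCP position; "eef_rot": TCP orientation; "ft_force": force on the tool from outside, world axes, zero at the start; "torque": the same for the moment, N m; "width": finger opening in m; "grip_force": force on a finger pad.
Only numpy, scipy, OpenCV 4.12 (cv2) and the standard library are available. Lean on these libraries where they do the work, as an engineer would, in place of code of your own. Each camera call takes 0.05 s, during which the arm holds its last target. There are 200 camera calls.

## Working session

There is one attempt and no reset: what is moved stays moved. The work goes in short steps, Python scripts to look and compute and a tool call to move; the robot and the scene stay as the last step left them, time stands still between calls to the robot, and variables do not carry over. Pictures are saved under pics/ and viewed, at most 10 in all, crops included, and the job is handed in when it is done.

Besides the shell and the picture viewer there is one more tool, called after "Request:" by a JSON object that holds its "fn" and its "kwargs". step_arm: Moves the arm, as the interface text tells. Its arguments: {"type":"object","properties":{"deltas":{"type":"array"},"squeeze":{"type":"number"}},"required":["deltas"]}

```bash
mkdir -p pics
cat > h.py <<'E'
import numpy as np, cv2
from bench import readout, cams, r
def ray(c,u,v,R=None,o=None):
    p=np.array([(u-c["cx"])/c["fx"],(v-c["cy"])/c["fy"]]); q=p.copy()
    for _ in range(20): q=p/(1+c["k1"]*(q@q))
    R=np.array(c["rotation"]) if R is None else R; o=np.array(c["origin"]) if o is None else o
    return o,R@np.array([q[0],-q[1],-1.])
def plane(c,u,v,z):
    o,d=ray(c,u,v); return o+d*(z-o[2])/d[2]
def proj(c,P):
    d=np.array(c["rotation"]).T@(np.array(P)-np.array(c["origin"])); q=np.array([d[0],-d[1]])/-d[2]
    q=q*(1+c["k1"]*(q@q)); return q*[c["fx"],c["fy"]]+[c["cx"],c["cy"]]
E
python3 - <<'E'
from h import *
import pickle
D={}
for n in("top","scene"):
    c=cams.camera(n); D[n]=c; cv2.imwrite(f"pics/{n}0.png",cv2.cvtColor(c["img"],cv2.COLOR_RGB2BGR))
    print(n,c["fx"],c["k1"],c["origin"],np.round(c["rotation"],3).tolist())
pickle.dump(D,open("d.pkl","wb")); s=readout.read_state(); print(s)
E
```

```text
top 391.910770359299 -0.013879542115448174 [ 0.32624486 -0.00803198  1.0824399 ] [-0.069, 0.051, 0.706, -0.703]
scene 444.7601626126894 0.025280688367287335 [1.23934689 0.28017672 0.86683079] [0.223, 0.321, 0.77, 0.504]
{'time': 0.1, 'joint_positions': array([-1.2285815 ,  0.33281341, -0.06471997,  1.46089891,  0.02161765,
        1.34987407, -0.08846453]), 'joint_vel': array([ 3.69726804e-04, -6.89634924e-04, -2.20584807e-04, -3.29161345e-03,
       -3.90010075e-04, -8.08664046e-05,  1.76375306e-03]), 'joint_torque': array([ 1.45327642e-03, -6.24546289e+01,  2.45804654e-02, -3.90714455e+01,
       -6.13243296e-02,  3.66799941e-02,  8.91779791e-05]), 'ee_pos': array([0.22286318, 0.58355834, 0.24051072]), 'eef_rot': array([ 1.81359020e-01,  9.83416740e-01, -6.43371642e-04, -8.32092131e-05]), 'ft_force': array([ 0.28898445,  0.72061524, -0.25350363]), 'torque': array([0.0269733 , 0.01711059, 0.04259993]), 'grip_force': 0.0, 'width': 0.08648618425037859}
```

View pics/top0.png

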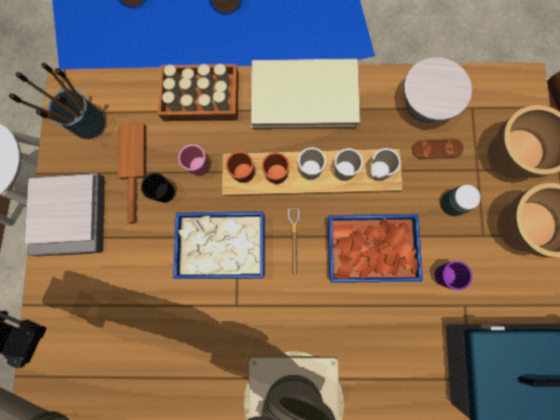

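View pics/scene0.png

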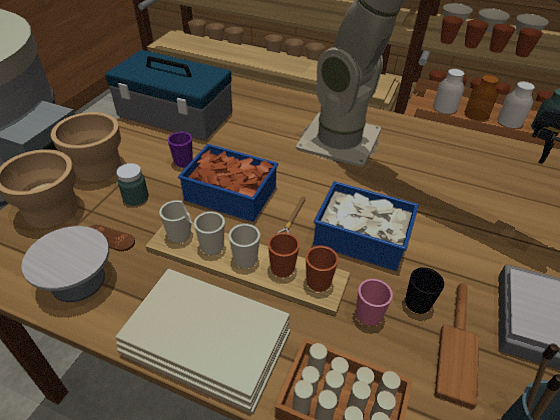

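The top view shows the white tub at px (220,245) and the red tub at (374,248). The board runs from (222,172) to (402,172), with pots at x≈240, 276 (red) and 312, 348, 385 (white). The rightmost white pot looks irregular, so I'll enlarge both views.

```bash
sed -i 's/^def ray/from scipy.spatial.transform import Rotation as Ro\ndef fix(c):\n    c["rotation"]=Ro.from_quat(c["rotation"]).as_matrix(); return c\ndef ray/' h.py
python3 - <<'E'
from h import *
import pickle
D=pickle.load(open("d.pkl","rb"))
t=cv2.resize(D["top"]["img"][135:200,290:410],None,fx=6,fy=6,interpolation=cv2.INTER_CUBIC)[:300]
s=cv2.resize(D["scene"]["img"][190:275,150:270],None,fx=6,fy=6,interpolation=cv2.INTER_CUBIC)[:300]
cv2.imwrite("pics/z.png",cv2.cvtColor(np.vstack([t,s]),cv2.COLOR_RGB2BGR))
c=fix(D["top"])
for n,u,v,z in[("w1",312,162,.11),("w2",348,163,.11),("w3",385,163,.11),("red1",240,166,.11),("wtub c",220,245,.09),("rtub c",374,248,.09)]: print(n,plane(c,u,v,z).round(3))
h=cv2.cvtColor(c["img"],cv2.COLOR_RGB2HSV)
m=cv2.inRange(h,(105,120,60),(130,255,255)); m[:120]=0; m[:,430:]=0
for k in cv2.findContours(m,0,2)[0]:
    if cv2.contourArea(k)>1000:
        b=cv2.boxPoints(cv2.minAreaRect(k)); P=[plane(c,*p,.09) for p in b]; print(b.round(1).tolist(),np.mean(P,0).round(4),np.linalg.norm(P[0]-P[1]).round(3),np.linalg.norm(P[1]-P[2]).round(3))
E
```

```text
w1 [ 0.614 -0.051  0.11 ]
w2 [ 0.61  -0.143  0.11 ]
w3 [ 0.609 -0.238  0.11 ]
red1 [0.605 0.134 0.11 ]
wtub c [0.404 0.184 0.09 ]
rtub c [ 0.394 -0.205  0.09 ]
[[327.8999938964844, 215.6999969482422], [420.1000061035156, 214.1999969482422], [421.1000061035156, 280.0], [328.8999938964844, 281.3999938964844]] [ 0.3959 -0.2062  0.09  ] 0.234 0.165
[[174.0, 212.0], [263.0, 212.0], [263.0, 277.0], [174.0, 277.0]] [0.406  0.1884 0.09  ] 0.231 0.165
```

View pics/z.png

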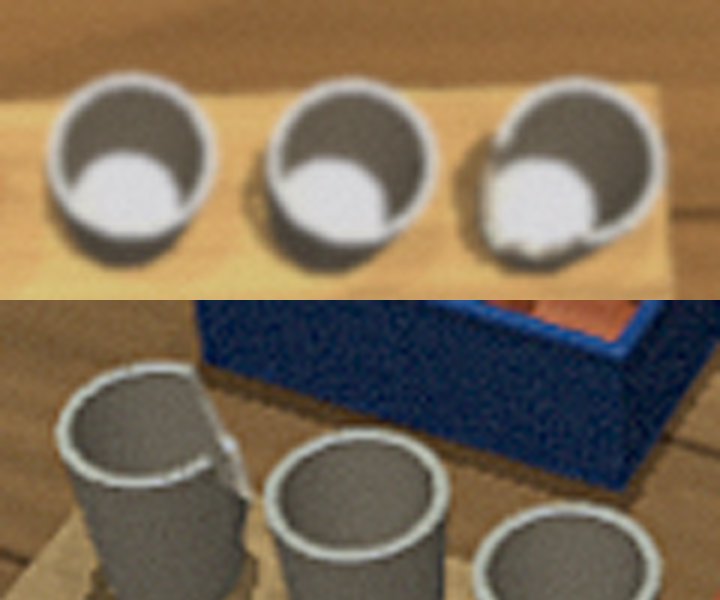

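The broken tumbler is the rightmost white one. In the top view its rim centre is at about (386.8,161.7), and the break runs from about (373.3,160) to (388.3,175). In the scene view the break ends at about (181.7,201.7) and (185,215.8).

Run:
```python
from h import *
import pickle
D=pickle.load(open("d.pkl","rb")); c=fix(D["top"]); s=fix(D["scene"])
pts=[(290+x/6,135+y/6) for x,y in[(578,74),(665,160),(640,220),(520,100),(640,100)]]
P=np.array([plane(c,*p,.11)[:2] for p in pts])
A=np.c_[2*P,np.ones(len(P))]; q=np.linalg.lstsq(A,(P**2).sum(1),rcond=None)[0]
C=q[:2]; print("centre",C,"r",np.sqrt(q[2]+C@C))
for n,cc,u,v in[("t",c,373.3,160),("t",c,388.3,175),("s",s,181.7,201.7),("s",s,185,215.8)]:
    e=plane(cc,u,v,.11)[:2]-C; print(n,e.round(4),np.degrees(np.arctan2(e[1],e[0])).round(1),np.linalg.norm(e).round(4))
# scene rim of the same pot: leftmost/bottom points
for x,y in[(57,130),(135,185),(90,85),(150,65)]:
    e=plane(s,150+x/6,190+y/6,.11)[:2]-C; print("rim s",e.round(4),np.linalg.norm(e).round(4))
st=readout.read_state(); print(st["ee_pos"],Ro.from_quat(st["eef_rot"]).as_matrix().round(3).tolist())
```

```text
centre [ 0.61442223 -0.24282048] r 0.03609427080069076
t [0.0032 0.0345] 84.6 0.0347
t [-0.0366 -0.0019] -177.1 0.0367
s [-0.0322  0.0025] 175.6 0.0323
s [0.0071 0.0361] 78.8 0.0368
rim s [ 0.0201 -0.0271] 0.0338
rim s [0.0338 0.0182] 0.0384
rim s [-0.0077 -0.0299] 0.0309
rim s [-0.0281 -0.0142] 0.0315
[0.22286318 0.58355834 0.24051072] [[-0.934, 0.357, -0.0], [0.357, 0.934, -0.001], [-0.0, -0.001, -1.0]]
```

Request:
{"fn": "step_arm", "kwargs": {"deltas": [[[0, 0, 0, 0, 0, -0.05, 10], [0, 0, 0, 0, 0, -0.1, 10], [0, 0, 0, 0, 0, -0.15, 10], [0, 0, 0, 0, 0, -0.18, 10], [0, 0, 0, -0.05, -0.02, -0.18, 10], [0, 0, 0, -0.1, -0.045, -0.18, 10], [0, 0, 0, -0.16, -0.07, -0.18, 10], [0, 0, 0, -0.21, -0.095, -0.18, 10], [0, 0, 0, -0.26, -0.115, -0.18, 10], [0, 0, 0, -0.32, -0.14, -0.18, 10], [0, 0, 0, -0.37, -0.165, -0.18, 10], [0, 0, 0, -0.39, -0.22, -0.18, 10], [0, 0, 0, -0.41, -0.27, -0.18, 10], [0, 0, 0, -0.43, -0.325, -0.18, 10], [0, 0, 0, -0.45, -0.38, -0.18, 10], [0, 0, 0, -0.475, -0.43, -0.18, 10], [0, 0, 0, -0.495, -0.485, -0.18, 10], [0, 0, 0, -0.515, -0.54, -0.18, 10], [0, 0, 0, -0.535, -0.59, -0.18, 10], [0, 0, 0, -0.555, -0.645, -0.18, 10]]]}}

```text
time: 2.6
ee_pos: [0.5111, -0.2179, 0.421]
eef_rot: [0.181, 0.984, 0.0, -0.0]
ft_force: [0.4, 0.0, -0.0]
width: 0.0085
grip_force: 0.0
```

Request:
{"fn": "step_arm", "kwargs": {"deltas": [[[0, 0, 0, -0.035, 0.015, 0, 10], [0, 0, 0, -0.075, 0.031, 0, 10], [0, 0, 0, -0.075, 0.031, 0, 10], [0, 0, 0, -0.075, 0.031, 0, 10]]]}}

```text
time: 3.1
ee_pos: [0.5921, -0.2148, 0.4208]
eef_rot: [0.182, 0.983, -0.0, -0.001]
ft_force: [0.8, -0.4, 0.0]
width: 0.0088
grip_force: 0.0
```

Run:
```python
from h import *
import pickle
st=readout.read_state(); c=cams.camera("wrist")
T=np.eye(4); T[:3,:3]=Ro.from_quat(st["eef_rot"]).as_matrix(); T[:3,3]=st["ee_pos"]; W=T@np.array(c["T_tool_cam"])
c["rotation"]=W[:3,:3]; c["origin"]=W[:3,3]; pickle.dump(c,open("w.pkl","wb"))
print(st["ee_pos"],proj(c,[.592,-.216,.11]),proj(c,[.615,-.241,.11]))
cv2.imwrite("pics/w1.png",cv2.cvtColor(c["img"],cv2.COLOR_RGB2BGR))
```

```text
[ 0.59214375 -0.21482562  0.42080565] [276.01764173 161.82756983] [263.99975207 185.77337622]
```

View pics/w1.png

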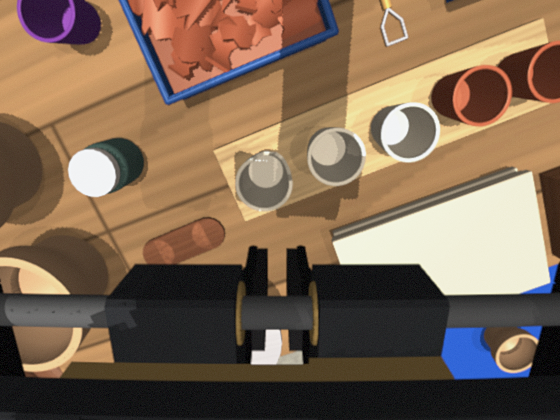

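The wrist view shows the broken tumbler with its rim centred near (264,182) and the break at the top, around (270,156). That is close to the prediction, so I'll zoom in to refine it.

Run:
```python
from h import *
import pickle
c=pickle.load(open("w.pkl","rb"))
cv2.imwrite("pics/w1z.png",cv2.cvtColor(cv2.resize(c["img"][140:220,220:310],None,fx=7,fy=7,interpolation=cv2.INTER_CUBIC),cv2.COLOR_RGB2BGR))
```

```text
(no output)
```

View pics/w1z.png

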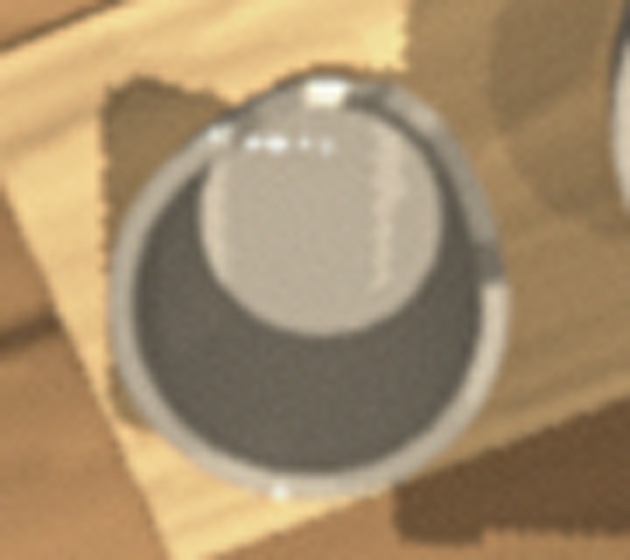

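The zoom puts the rim centre at about (308,293) with radius 200. The break ends are at about (215,130) and (495,275).

Run:
```python
from h import *
import pickle
c=pickle.load(open("w.pkl","rb"))
f=lambda x,y: plane(c,220+x/7,140+y/7,.11)[:2]
P=np.array([f(*p) for p in[(108,300),(508,310),(308,494),(165,430),(450,430),(135,210)]])
q=np.linalg.lstsq(np.c_[2*P,np.ones(len(P))],(P**2).sum(1),rcond=None)[0]; C=q[:2]; print(C,np.sqrt(q[2]+C@C))
for p in[(212,132),(495,278)]:
    e=f(*p)-C; print(np.degrees(np.arctan2(e[1],e[0])),np.linalg.norm(e))
```

```text
[ 0.61214991 -0.23987652] 0.035448722886695296
-172.7966162062313 0.03521887980256553
77.13765346903418 0.03381818011098956
```

Request:
{"fn": "step_arm", "kwargs": {"deltas": [[[0, 0, 0, 0.0015, -0.0015, 0.03, 10], [0, 0, 0, 0.0015, -0.0015, 0.07, 10], [0, 0, 0, 0.0015, -0.0015, 0.11, 10], [0, 0, 0, 0.0015, -0.0015, 0.15, 10], [0, 0, 0, 0.0015, -0.0015, 0.19, 10], [0, 0, 0, 0.0015, -0.0015, 0.22, 10], [0, 0, 0, 0.0015, -0.0015, 0.24, 10], [0, 0, 0, 0.0015, -0.0015, 0.255, 10], [0, 0, 0, 0.0015, -0.0015, 0.262, 10], [0, 0, 0, 0.0015, -0.0015, 0.262, 10]]]}}

```text
time: 4.4
ee_pos: [0.5906, -0.2154, 0.1594]
eef_rot: [0.181, 0.983, 0.0, 0.0]
ft_force: [-0.3, 0.0, -0.3]
width: 0.0088
grip_force: 0.0
```

Request:
{"fn": "step_arm", "kwargs": {"deltas": [[[0, 0, 0, 0, 0, 0, 10], [0, 0, 0, 0, 0, 0, 10], [0, 0, 0, 0, 0, 0, 10], [0, 0, 0, 0, 0, 0, 10], [0, 0, 0, 0, 0, 0, 10], [0, 0, 0, 0, 0, 0, 10], [0, 0, 0, 0, 0, 0, 10], [0, 0, 0, 0, 0, 0, 10], [0, 0, 0, 0, 0, 0, 10], [0, 0, 0, 0, 0, 0, 10], [0, 0, 0, 0, 0, 0, 10], [0, 0, 0, 0, 0, 0, 10], [0, 0, 0, 0, 0, 0, 10], [0, 0, 0, 0, 0, 0, 10], [0, 0, 0, 0, 0, 0, 10], [0, 0, 0, 0, 0, 0, 10], [0, 0, 0, 0, 0, 0, 10], [0, 0, 0, 0, 0, 0, 10], [0, 0, 0, 0, 0, 0, 10], [0, 0, 0, 0, 0, 0, 10]]]}}

```text
time: 6.9
ee_pos: [0.5905, -0.2153, 0.1592]
eef_rot: [0.181, 0.983, 0.0, 0.0]
ft_force: [-0.1, -0.6, -0.2]
width: 0.0085
grip_force: 0.0
```

Request:
{"fn": "step_arm", "kwargs": {"deltas": [[[0, 0, 0, 0, 0, 0, 10], [0, 0, 0, 0, 0, 0, 10], [0, 0, 0, 0, 0, -0.03, 10], [0, 0, 0, 0, 0, -0.08, 10], [0, 0, 0, 0, 0, -0.13, 10], [0, 0, 0, 0, 0, -0.18, 10], [0, 0, 0, 0, 0, -0.23, 10], [0, 0, 0, 0, 0, -0.262, 10], [0, 0, 0, 0.035, -0.015, -0.262, 10], [0, 0, 0, 0.075, -0.03, -0.262, 10], [0, 0, 0, 0.075, -0.03, -0.262, 10]]]}}

```text
time: 8.28
ee_pos: [0.5074, -0.2178, 0.4224]
eef_rot: [0.183, 0.983, 0.001, 0.001]
ft_force: [0.4, -0.6, 1.1]
width: 0.0085
grip_force: 0.0
```

Request:
{"fn": "step_arm", "kwargs": {"deltas": [[[0, 0, 0, 0.018, 0.047, 0, 10], [0, 0, 0, 0.036, 0.095, 0, 10], [0, 0, 0, 0.055, 0.142, 0, 10], [0, 0, 0, 0.073, 0.19, 0, 10], [0, 0, 0, 0.091, 0.237, 0, 10], [0, 0, 0, 0.109, 0.285, 0, 10], [0, 0, 0, 0.127, 0.332, 0, 10], [0, 0, 0, 0.146, 0.381, 0, 10], [0, 0, 0, 0.178, 0.369, 0, 10], [0, 0, 0, 0.21, 0.357, 0, 10], [0, 0, 0, 0.243, 0.344, 0, 10], [0, 0, 0, 0.243, 0.344, 0, 10], [0, 0, 0, 0.243, 0.344, 0, 10], [0, 0, 0, 0.243, 0.344, 0, 10]]]}}

```text
time: 10.02
ee_pos: [0.4062, 0.1914, 0.4209]
eef_rot: [0.182, 0.983, -0.0, -0.0]
ft_force: [-0.1, -0.8, -0.7]
width: 0.0085
grip_force: 0.0
```

Request:
{"fn": "step_arm", "kwargs": {"deltas": [[[0, 0, 0, 0, 0, 0.03, 10], [0, 0, 0, 0, 0, 0.07, 10], [0, 0, 0, 0, 0, 0.11, 10], [0, 0, 0, 0, 0, 0.15, 10], [0, 0, 0, 0, 0, 0.19, 10], [0, 0, 0, 0, 0, 0.22, 10], [0, 0, 0, 0, 0, 0.25, 10], [0, 0, 0, 0, 0, 0.267, 10], [0, 0, 0, 0, 0, 0.275, 10], [0, 0, 0, 0, 0, 0.275, 10]]]}}

```text
time: 11.28
ee_pos: [0.4056, 0.1913, 0.146]
eef_rot: [0.182, 0.983, -0.0, -0.0]
ft_force: [-0.2, 0.7, 0.7]
width: 0.0088
grip_force: 0.0
```

Request:
{"fn": "step_arm", "kwargs": {"deltas": [[[0, 0, 0, 0, 0, 0, 10], [0, 0, 0, 0, 0, 0, 10], [0, 0, 0, 0, 0, 0, 10], [0, 0, 0, 0, 0, 0, 10], [0, 0, 0, 0, 0, 0, 10], [0, 0, 0, 0, 0, 0, 10], [0, 0, 0, 0, 0, 0, 10], [0, 0, 0, 0, 0, 0, 10], [0, 0, 0, 0, 0, 0, 10], [0, 0, 0, 0, 0, 0, 10], [0, 0, 0, 0, 0, 0, 10], [0, 0, 0, 0, 0, 0, 10], [0, 0, 0, 0, 0, 0, 10], [0, 0, 0, 0, 0, 0, 10], [0, 0, 0, 0, 0, 0, 10], [0, 0, 0, 0, 0, 0, 10], [0, 0, 0, 0, 0, 0, 10], [0, 0, 0, 0, 0, 0, 10], [0, 0, 0, 0, 0, 0, 10], [0, 0, 0, 0, 0, 0, 10]]]}}

```text
time: 13.78
ee_pos: [0.4055, 0.1915, 0.1462]
eef_rot: [0.181, 0.983, 0.0, -0.0]
ft_force: [0.3, 0.4, -0.4]
width: 0.009
grip_force: 0.0
```

Request:
{"fn": "step_arm", "kwargs": {"deltas": [[[0, 0, 0, 0, 0, 0, 10], [0, 0, 0, 0, 0, 0, 10], [0, 0, 0, 0, 0, -0.03, 10], [0, 0, 0, 0, 0, -0.08, 10], [0, 0, 0, 0, 0, -0.13, 10], [0, 0, 0, 0, 0, -0.18, 10], [0, 0, 0, 0, 0, -0.23, 10], [0, 0, 0, 0, 0, -0.26, 10], [0, 0, 0, 0, 0, -0.275, 10], [0, 0, 0, 0, 0, -0.275, 10], [0, 0, 0, 0, 0, -0.275, 10], [0, 0, 0, 0, 0, -0.275, 10]]]}}

```text
time: 15.28
ee_pos: [0.4052, 0.1913, 0.4201]
eef_rot: [0.181, 0.983, -0.001, -0.001]
ft_force: [-0.2, -1.0, -0.4]
width: 0.0086
grip_force: 0.0
```

```bash
python3 -c "
from bench import r
print(r.close_job())"
```

```text
the job is handed in; nothing more can be done
None
```

I held the fingertips about 3 cm above the break in the broken white tumbler for over two seconds, then about 2 cm above the sherd heap (4 cm above the rim) in the middle of the white tub for as long, raised the hand well clear and handed the job in at about 15 s; the force readings showed no contact.

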